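# Raise the test-guard window to the pointer

### The job

Open the sloping guard window of the test station: put the fingertips beneath the window's projecting lip and push it gently up its slope until the lip is level with the pointer on the side rail, then leave it standing there and take the hand away. Only push: do not pinch the lip, do not shift the pointer, and leave the parts bin, the screwdriver and the brass terminal where they are.

Things in the scene. Friction and masses are not known exactly. Their poses are not given: they have to be found in the camera images.
- guard: fixed open aluminium frame 430 mm wide. Origin on the bench under the middle of its front edge; x level into it, y left, z up. Its front slopes 45 degrees, leaning away: from 50 mm over the origin, 500 mm up and away along (x, z) = (0.707, 0.707). Side rails 40 mm wide at y = -195 and 195 mm. Sill 45 mm high, x -7 to 19 mm; open from sill to lip. Meter case inside, x over 120 mm, 87 mm high
- sash (a joint): travel of the window up the slope in m: 0 fully down, 0.25 fully up. Clear pane in an aluminium frame, 346 mm wide, 204 mm long, 12 mm thick, outer face in the plane of the sloping front. Counterweighted: stays where it is left; pushing it along the slope takes 3 to 5 N, a little more when faster. At 0 the lip's middle plane is 50 mm up the slope from the front's lower edge
- lip (a point): centre of the lip, a dark steel ledge along the window's bottom edge: 300 mm wide, 8 mm thick along the slope, standing 30 mm square out from the window's face (up and towards the robot). Point at mid width, thickness and depth (15 mm out from the face, 4 mm above the underside). z axis up the slope, x square into the face, y left. The space beneath the lip, in front of the face, is free
- mark (a point): inner end of the pointer, a steel blade 4 mm thick standing 30 mm out, on a small black clip (44 x 24 mm, 24 mm proud) on the left (+y) side rail. Point at mid thickness of the blade, 160 mm left of the window's middle, 15 mm out from the face; axes as for the lip. The lip is level with it when the lip's point has z = 0 in this frame. The clip holds by friction and shifts if struck
- bin: loose blue plastic parts bin, 100 x 120 x 45 mm, with brass pieces in it, left of the work; origin at the centre of its underside
- driver: loose screwdriver lying on the bench, orange handle, about 190 mm long along its x axis, right of the work; origin at the centre of its underside
- terminal: loose brass terminal post, 44 mm foot diameter, 62 mm high, standing on the bench in front of the left end of the guard; origin at the centre of its underside

How it is judged:
On the way, in this order (a step that is already met when the one before it is completed fails the run):
1. the fingers push up under the lip and the window has risen more than 20 mm (contact force between sash_c0 and the fingers above 0.5 N and distance of lip from where it was at the start of the episode above 0.02 m), for 0.1 s.
2. the lip is level with the pointer (z of lip in the frame of mark between -0.008 and 0.008 m), for 0.2 s.
At the end, for the whole second after the job is handed in: the lip stands still within 8 mm of the pointer along the slope, the pointer is where it was (6 mm), and bin, screwdriver and terminal are where they were (30 mm) (all of step 2 and velocity of joint sash between -0.01 and 0.01 m/s and distance of mark from where it was at the start of the episode below 0.006 m and distance of each of bin, driver, terminal from where it was at the start of the episode below 0.03 m); the robot touches nothing.
It fails at once if the lip is pinched: pressed by the fingers from beneath and from above at once (contact force between each of sash_c0, sash_c1 and the fingers above 1 N).
It fails at once if the window is flung: faster than 0.35 m/s (velocity of joint sash above 0.35 m/s or velocity of joint sash below -0.35 m/s).
It fails at once if the pointer is shifted by more than 6 mm (distance of mark from where it was at the start of the episode above 0.006 m).
It fails at once if the bin, screwdriver or terminal is pushed away or lifted (more than 30 mm) (distance of any of bin, driver, terminal from where it was at the start of the episode above 0.03 m).
It also fails if it takes over 35 s, if anything falls off the work surface, if the arm or the gripper's body presses on something with over 40 N, if the wrist force passes 120 N, or if a joint passes its speed limit or range.

### The arm

A 6-joint arm with a two-finger parallel gripper is mounted at the origin on the work surface. World frame = base frame: x ahead of the robot, y to its left, z up, the work surface at z = 0. Lengths are in m, angles in rad, forces in N, time in s.
With the tool pointing down it reaches from about 0.3 to 0.825 m from the base axis. Payload 5.4 kg.
Tool frame: the origin (TCP) lies at the very end of the fingers, on their centre line; the grasp point (between the pads) lies 19 mm behind it; y points along the fingers, z is the direction in which the jaws open and shut, and the axes are right-handed (so a half turn about y gives the same grasp; the last joint's range is limited). The gripper opens to 92 mm and grips with 3 to 60 N. Pads are 20 mm wide; open, the fingers measure 128 mm over their backs; the gripper's body (75 mm by 189 mm) begins 69 mm behind the grasp point.
Start: joints at [1.105, 0.158, 1.597, -0, 1.386, -0.21], TCP at [0.145, 0.556, 0.215] pointing down, gripper open.
Joint ranges: [-2.91, 2.91], [-0.94, 2.29], [0.18, 2.7], [-1.29, 4.43], [0.17, 2.64], [-3, 3]. Speed limits (rad/s): [2.57, 2.57, 3.14, 3.14, 3.14, 3.14].

### API

Orientations are given as a rotation vector (axis times angle).
In Python, from station import manip gives the robot as it stands. Calls block until the motion is done:
- manip.move_ptp(position, orientation): joint-space move of the TCP to a pose.
- manip.move_l(position, vel=0.15, frame=None, contact_N=None): straight line of the TCP; frame=None keeps the orientation; vel is the mean speed in m/s. With contact_N (N) it stops when the force on the tool has changed by that much, and returns True; else False.
- manip.movej(angles): joint-space move.
- manip.grip(opening, grip_force=None): finger opening in m; grip_force is the grip in N (None keeps the last); returns when the fingers have stopped.
- manip.pause(seconds).
- manip.inverse_kinematics(position, orientation): joint angles nearest the present ones, or None.
- manip.capture(name): name is "scene" or "top" or "wrist"; returns a dict with "pixels" (384x512x3 uint8, red, green, blue), "range_z" (384x512 float32, m along the optical axis (not along the pixel's ray), 0 where there is no reading), "intrinsics" (3x3 intrinsics, pixels), "D" ([k1, k2, p1, p2, k3] as OpenCV has them; the pictures are not rectified), "rvec" (rotation vector, rad) and "tvec" (3), from world to camera coordinates, as OpenCV has them; the wrist camera has in their place "tool_from_camera" (4x4, takes a point from camera to tool coordinates, whose origin is the TCP and whose axes are the tool frame's). Camera axes: x right, y down, z forward; pixel columns grow to the right and rows downward; lengths in m; the calibration is good to about 2 mm. A picture is of the moment at which its call begins: read the wrist's pose just before it.
A pose or a line that the arm cannot do raises manip.IKError and nothing moves.
- manip.job_done(): hands the job in, once; it reports no verdict.
Trained networks look in a picture, given as the dict that the camera call returned (one of the last four; its "shot" number tells which), for a name from the list of things; names that differ only in an ending like _2 or _b are one class to them, and where a whole thing is asked for, a point or a joint stands for the part that bears it (a point fixed in the world has none). Each returns a list of dicts, best first, with "p" (0 to 1); they miss things now and then, are a little off and sometimes report something else, mostly with a low value. They report only what shows in the picture. A call takes as long as a camera call.
- manip.boxes_of(picture, thing): "rect" ([left, top, right, bottom] in pixels, round what is visible of it).
Readings, each from a call of its own:
- manip.current_clock(): time.
- manip.current_qpos(): joint angles.
- manip.current_joint_velocities(): joint speeds.
- manip.current_effort(): joint torques, N m.
- manip.current_position(): TCP position.
- manip.current_tcp_rot(): TCP orientation.
- manip.current_ft_force(): force on the tool from outside, world axes, zero at the start.
- manip.current_wrist_torque(): the same for the moment, N m.
- manip.current_gripper_width(): finger opening in m.
Only numpy, scipy, OpenCV 4.12 (cv2) and the standard library are available. Lean on these libraries where they do the work, as an engineer would, in place of code of your own. Each camera call takes 0.05 s, during which the arm holds its last target. There are 200 camera calls.

## Working session

There is one attempt and no reset: what is moved stays moved. The work goes in short steps, each a Python script; the robot and the scene stay as the last script left them, time stands still between calls to the robot, and variables do not carry over. Pictures are saved under pics/ and viewed, about 8 in all and at most 12, crops included, and the job is handed in when it is done.

```bash
mkdir -p pics; ls; cat > h.py <<'E'
import numpy as np, cv2
from station import manip
from scipy.spatial.transform import Rotation as R
def world(p, uv):
    """pixels (n,2) -> world points using range_z"""
    uv=np.atleast_2d(np.float64(uv)); K=p["intrinsics"]
    n=cv2.undistortPoints(uv[:,None],K,np.array(p["D"]))[:,0]
    z=p["range_z"][uv[:,1].astype(int),uv[:,0].astype(int)]
    c=np.c_[n*z[:,None],z]
    Rm=cv2.Rodrigues(np.array(p["rvec"],float))[0]
    w=(c-np.array(p["tvec"]).ravel())@Rm
    w[z==0]=np.nan
    return w
E
python3 - <<'E'
from h import *
import pickle
d={}
for n in ("scene","top"):
    p=manip.capture(n); d[n]=p
    cv2.imwrite(f"pics/{n}.png",cv2.resize(p["pixels"][:,:,::-1],(800,600)))
    for t in ("guard","sash","lip","mark","bin","driver","terminal"):
        b=manip.boxes_of(p,t)
        print(n,t,[(np.round(x["rect"]).tolist(),round(x["p"],2)) for x in b[:2]])
pickle.dump(d,open("d.pkl","wb"))
print(manip.current_clock(),manip.current_tcp_rot())
E
```

```text
pics
scene guard [([209.0, 71.0, 503.0, 376.0], 0.79)]
scene sash [([255.0, 127.0, 383.0, 271.0], 0.57)]
scene lip [([251.0, 130.0, 380.0, 274.0], 0.75)]
scene mark [([331.0, 135.0, 343.0, 151.0], 0.67)]
scene bin [([226.0, 150.0, 274.0, 192.0], 0.56)]
scene driver [([112.0, 322.0, 206.0, 351.0], 0.67), ([241.0, 181.0, 259.0, 210.0], 0.55)]
scene terminal [([244.0, 180.0, 259.0, 212.0], 0.91)]
top guard [([175.0, 0.0, 379.0, 184.0], 0.62)]
top sash [([210.0, 54.0, 356.0, 146.0], 0.69)]
top lip [([208.0, 53.0, 355.0, 148.0], 0.67), ([386.0, 179.0, 400.0, 210.0], 0.56)]
top mark [([201.0, 108.0, 224.0, 120.0], 0.56)]
top bin [([178.0, 198.0, 227.0, 240.0], 0.91)]
top driver [([208.0, 50.0, 354.0, 144.0], 0.56), ([385.0, 151.0, 399.0, 210.0], 0.53)]
top terminal [([234.0, 191.0, 246.0, 203.0], 0.57)]
0.8 [-1.56141831  0.20078445 -0.20082312]
```

View pics/scene.png

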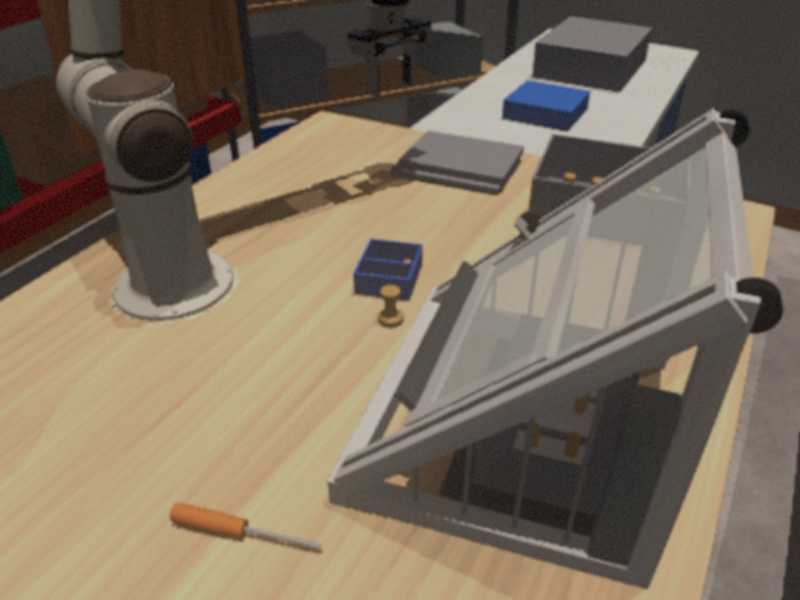

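View pics/top.png

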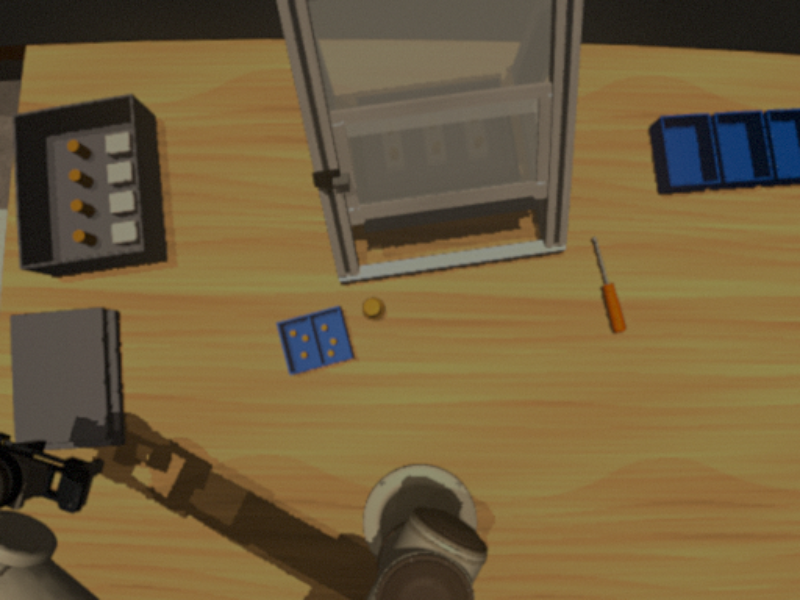

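The scene picture shows the guard with the window low, the pointer clip on the far rail near (528,222), the terminal at (390,305), the bin at (390,268) and the driver at (245,525). The top picture (800-wide) shows the sill running from (345,280) to (565,248), the lip near (350,215)-(548,188), and the clip at (328,180) with its blade out to (348,182). Next I fit the guard pose from the depth cloud.

```bash
cat > fit.py <<'E'
from h import *
import pickle
from scipy.optimize import minimize
d=pickle.load(open("d.pkl","rb"))
vv,uu=np.mgrid[0:384,0:512]; uv=np.c_[uu.ravel(),vv.ravel()]
C={n:world(d[n],uv) for n in d}
np.savez("cloud.npz",**C)
p=C["top"].reshape(384,512,3)
for name,(u,v) in dict(sillL=(350,276),sillM=(455,263),sillR=(555,250),railL=(310,100),railR=(573,100),railL2=(335,225),railR2=(560,220),clip=(325,180),blade=(341,182),lipL=(360,215),lipM=(450,203),lipR=(535,190),term=(373,307),drv=(615,308),bin=(316,340)).items():
    print(name,np.round(p[int(v*.64),int(u*.64)],3))
# front plane fit: RANSAC on tilted 45deg points
P=C["top"]; m=(uv[:,0]>170)&(uv[:,0]<385)&(uv[:,1]<182)&(P[:,2]>0.06); P=P[m];P=P[~np.isnan(P).any(1)]
rng=np.random.default_rng(0);best=0
for i in range(3000):
    a,b,c=P[rng.choice(len(P),3,False)]; n=np.cross(b-a,c-a); l=np.linalg.norm(n)
    if l<1e-3: continue
    n/=l
    if n[2]<0:n=-n
    if abs(n[2]-.707)>.04: continue
    k=np.abs((P-a)@n)<.003
    if k.sum()>best: best=k.sum();K=k
Q=P[K];n=np.linalg.svd(Q-Q.mean(0))[2][2];n*=np.sign(n[2])
print("plane",n,best,"yaw",np.degrees(np.arctan2(-n[1],-n[0])), "d",n@Q.mean(0))
E
python3 fit.py
```

```text
sillL [0.457 0.133 0.049]
sillM [ 0.483 -0.061  0.044]
sillR [ 0.509 -0.247  0.046]
railL [0.691 0.176 0.289]
railR [ 0.715 -0.229  0.249]
railL2 [0.534 0.154 0.127]
railR2 [ 0.558 -0.245  0.094]
clip [0.589 0.159 0.218]
blade [0.586 0.134 0.22 ]
lipL [0.55  0.11  0.144]
lipM [ 0.575 -0.045  0.138]
lipR [ 0.6   -0.191  0.139]
term [0.399 0.091 0.059]
drv [ 0.404 -0.366  0.025]
bin [0.338 0.197 0.027]
plane [-0.699595   -0.11150764  0.7057853 ] 11671 yaw 9.05613134959536 d -0.3007628024335078
```

```bash
cat > fit2.py <<'E'
from h import *
C=np.load("cloud.npz"); P=C["top"];P=P[~np.isnan(P).any(1)]
P=P[(P[:,0]>.42)&(P[:,1]>-.3)&(P[:,1]<.25)]
def g(P,x0,y0,th):
    c,s=np.cos(th),np.sin(th); q=P-[x0,y0,0]
    x=q[:,0]*c+q[:,1]*s; y=-q[:,0]*s+q[:,1]*c; z=P[:,2]
    return x,y,(x+z-.05)*.70711,(z-.05-x)*.70711   # x,y,slope,out
# sill-line yaw: points z~45mm and rails outer edges
for thd in (7.5,8,8.5,9):
    th=np.radians(thd); x,y,_,_=g(P,0,0,th)
    o=(P[:,2]-.05-x)*.70711
    for lo,hi in ((.12,.22),(.22,.3)):
        m=(P[:,2]>lo)&(P[:,2]<hi); med=[np.median(o[m&(abs(y-yc)<.012)]) for yc in (-.335,.058)]
        mm=m&(o>np.mean(med)-.008)&(o<np.mean(med)+.012)
        print(thd,lo,np.round(np.array(med),4),np.round(np.percentile(y[mm],[.5,99.5]),4))
E
python3 fit2.py
```

```text
7.5 0.12 [-0.3408 -0.3325] [-0.328   0.0963]
7.5 0.22 [-0.341  -0.3355] [-0.3263  0.0999]
8 0.12 [-0.3386 -0.3329] [-0.3332  0.0913]
8 0.22 [-0.3385 -0.3348] [-0.3323  0.0939]
8.5 0.12 [-0.3361 -0.3332] [-0.3386  0.0864]
8.5 0.22 [-0.3363 -0.3345] [-0.3383  0.088 ]
9 0.12 [-0.3336 -0.333 ] [-0.3439  0.0818]
9 0.22 [-0.3338 -0.334 ] [-0.3443  0.0821]
```

```bash
cat >> h.py <<'E'
TH=np.radians(9.0); RG=R.from_euler('z',TH); G0=RG.apply([.4717,-.131,0])
U=RG.apply([.70711,0,.70711]); N=RG.apply([-.70711,0,.70711]); Y=RG.apply([0,1,0]); O=G0+[0,0,.05]
def sl(P): q=P-O; return np.c_[q@Y,q@U,q@N]      # y, slope, out
def pt(y,s,o): return O+y*Y+s*U+o*N
E
python3 - <<'E'
from h import *
print(G0)
C=np.load("cloud.npz")
for n in C:
    P=C[n];P=P[~np.isnan(P).any(1)];q=sl(P); y,s,o=q.T
    m=(abs(y)<.16)&(o>.006)&(o<.035)&(s>.02)&(s<.35)
    print(n,"lip n",m.sum(),"y",np.percentile(y[m],[1,99]),"s",np.percentile(s[m],[2,10,50,90,98]).round(4),"o",np.percentile(o[m],[2,98]).round(4))
    for a in (-.14,-.07,0,.07):
        k=m&(y>a)&(y<a+.07)
        h=np.histogram(s[k],bins=np.arange(.03,.25,.004)); print(a,[(round(e,3),c) for c,e in zip(*h) if c>3])
    m=(y>.15)&(y<.23)&(o>.006)&(o<.04)&(s>.05)&(s<.45)
    i=np.argsort(y[m]);print("mark n",m.sum()); print(np.round(q[m][i][:30],4).tolist())
E
```

```text
[ 0.48638551 -0.05559704  0.        ]
scene lip n 1262 y [-0.14994041  0.14767858] s [0.1095 0.112  0.1161 0.1177 0.1187] o [0.0068 0.0313]
-0.14 [(np.float64(0.106), np.int64(10)), (np.float64(0.11), np.int64(74)), (np.float64(0.114), np.int64(268)), (np.float64(0.118), np.int64(18))]
-0.07 [(np.float64(0.106), np.int64(8)), (np.float64(0.11), np.int64(58)), (np.float64(0.114), np.int64(223)), (np.float64(0.118), np.int64(14))]
0 [(np.float64(0.106), np.int64(5)), (np.float64(0.11), np.int64(50)), (np.float64(0.114), np.int64(183)), (np.float64(0.118), np.int64(15))]
0.07 [(np.float64(0.106), np.int64(6)), (np.float64(0.11), np.int64(39)), (np.float64(0.114), np.int64(152)), (np.float64(0.118), np.int64(18))]
mark n 173
[[0.1575, 0.2108, 0.0231], [0.1585, 0.2066, 0.0253], [0.1588, 0.2069, 0.0188], [0.159, 0.2092, 0.0111], [0.1591, 0.2073, 0.0123], [0.1593, 0.2091, 0.0321], [0.1595, 0.2079, 0.0237], [0.1596, 0.2081, 0.0205], [0.1597, 0.2102, 0.016], [0.1598, 0.2072, 0.0089], [0.1599, 0.2085, 0.014], [0.1602, 0.2065, 0.0152], [0.1603, 0.2097, 0.019], [0.1605, 0.2079, 0.017], [0.1608, 
[... 1131 characters left out ...]
07], [0.1597, 0.2079, 0.0234], [0.1614, 0.2116, 0.0139], [0.1618, 0.2103, 0.022], [0.1619, 0.2101, 0.0268], [0.1619, 0.2085, 0.0134], [0.1622, 0.2083, 0.0285], [0.1625, 0.2073, 0.0317], [0.164, 0.211, 0.0121], [0.1643, 0.2098, 0.0152], [0.1643, 0.2107, 0.0271], [0.1645, 0.2101, 0.0311], [0.1647, 0.2073, 0.0157], [0.1651, 0.2062, 0.029], [0.1663, 0.2118, 0.0077], [0.1665, 0.2114, 0.0121], [0.1666, 0.2115, 0.0227], [0.1667, 0.2105, 0.0156], [0.1668, 0.2105, 0.0259], [0.1671, 0.2095, 0.0292], [0.1676, 0.2064, 0.0286], [0.169, 0.2117, 0.0171], [0.1692, 0.2113, 0.0217], [0.1693, 0.2111, 0.0315], [0.1693, 0.2092, 0.0072], [0.1696, 0.2087, 0.022], [0.1699, 0.2078, 0.0304], [0.1716, 0.2113, 0.0157]]
```

```bash
cat >> h.py <<'E'
def ori(sg): y=-N; z=sg*Y; x=np.cross(y,z); return R.from_matrix(np.c_[x,y,z]).as_rotvec()
YP=-.02
E
python3 - <<'E'
from h import *
for sg in (1,-1):
    for s,o in ((.07,.2),(.07,.12),(.07,.01),(.2,.01),(.18,.01),(.18,.12)):
        p=pt(YP,s,o);q=manip.inverse_kinematics(p,ori(sg)); print(sg,s,o,p.round(3),None if q is None else np.round(q,2))
E
```

```text
1 0.07 0.2 [ 0.399 -0.09   0.241] None
1 0.07 0.12 [ 0.455 -0.081  0.184] [-0.95 -0.76  2.56  0.8   1.09 -2.98]
1 0.07 0.01 [ 0.531 -0.069  0.107] None
1 0.2 0.01 [ 0.622 -0.054  0.198] [-0.52 -0.18  2.16  0.8   0.66 -2.77]
1 0.18 0.01 [ 0.608 -0.057  0.184] [-0.55 -0.19  2.2   0.84  0.66 -2.83]
1 0.18 0.12 [ 0.531 -0.069  0.262] [-0.71 -0.55  2.3   0.72  0.96 -2.73]
-1 0.07 0.2 [ 0.399 -0.09   0.241] None
-1 0.07 0.12 [ 0.455 -0.081  0.184] [-0.95 -0.76  2.56  0.8   1.09  0.16]
-1 0.07 0.01 [ 0.531 -0.069  0.107] [-0.71 -0.25  2.44  1.04  0.67 -0.05]
-1 0.2 0.01 [ 0.622 -0.054  0.198] [-0.52 -0.18  2.16  0.8   0.66  0.37]
-1 0.18 0.01 [ 0.608 -0.057  0.184] [-0.55 -0.19  2.2   0.84  0.66  0.31]
-1 0.18 0.12 [ 0.531 -0.069  0.262] [-0.71 -0.55  2.3   0.72  0.96  0.41]
```

```bash
python3 - <<'E'
from h import *
o=ori(-1)
w=[]
for r,a in ((.42,70),(.42,35)):
    p=np.array([r*np.cos(np.radians(a)),r*np.sin(np.radians(a)),.32])
    w.append((p,(R.from_euler('z',a+8,degrees=True)*R.from_rotvec(o)).as_rotvec()))
w.append((pt(YP,.12,.14),o)); w.append((pt(YP,.075,.12),o))
ok=[manip.inverse_kinematics(*x) for x in w]
for q in ok: print(None if q is None else np.round(q,2))
if all(q is not None for q in ok):
    manip.grip(0.0)
    for x in w: manip.move_ptp(*x); print(manip.current_clock(),manip.current_position().round(3),np.abs(manip.current_ft_force()).max())
    p=manip.capture("scene"); cv2.imwrite("pics/a.png",cv2.resize(p["pixels"][:,:,::-1],(800,600)))
E
```

```text
None
None
[-0.88 -0.74  2.45  0.75  1.09  0.29]
[-0.94 -0.75  2.55  0.8   1.08  0.18]
```

```bash
python3 - <<'E'
from h import *
o=ori(-1)
q=np.array(manip.inverse_kinematics(pt(YP,.12,.14),o))
manip.grip(0.0)
a=q.copy(); a[0]=.45
for j in (a,q): manip.movej(j); print(manip.current_clock(),manip.current_position().round(3),np.abs(manip.current_ft_force()).max())
manip.move_ptp(pt(YP,.075,.12),o)
print(manip.current_clock(),sl(manip.current_position()[None]).round(4),manip.current_ft_force())
p=manip.capture("scene"); cv2.imwrite("pics/a.png",cv2.resize(p["pixels"][:,:,::-1],(800,600)))
E
```

```text
3.175 [0.191 0.443 0.235] 0.8991097671888946
5.25 [ 0.476 -0.077  0.234] 0.7344373192732427
5.5667 [[-0.0193  0.0745  0.1196]] [-0.25324747  0.4025129   0.32540359]
```

View pics/a.png

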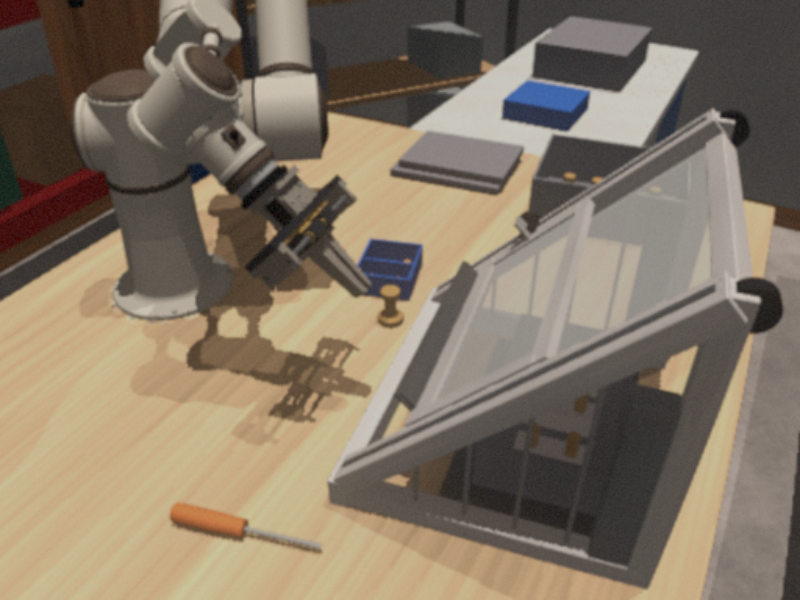

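The closed fingers point square at the gap below the lip, with the tip at (368,290). The bin, terminal and driver are untouched. Next I move in and feel for the lip.

```bash
python3 - <<'E'
from h import *
def st(*a): print(*a,round(manip.current_clock(),2),sl(manip.current_position()[None]).round(4)[0],"F along U,N:",(manip.current_ft_force()@np.c_[U,N]).round(2))
print(manip.move_l(pt(YP,.075,.010),vel=.1,contact_N=4)); st("in")
print(manip.move_l(pt(YP,.115,.010),vel=.02,contact_N=2)); st("contact")
E
```

```text
False
in 6.87 [-0.0203  0.0756  0.0103] F along U,N: [-0.48  0.73]
True
contact 8.07 [-0.0198  0.0989  0.0099] F along U,N: [0.23 0.08]
```

```bash
cat >> h.py <<'E'
def st(*a): print(*a,round(manip.current_clock(),2),sl(manip.current_position()[None]).round(4)[0],"F U,N:",(manip.current_ft_force()@np.c_[U,N]).round(2))
def look():
    vv,uu=np.mgrid[0:384,0:512]; uv=np.c_[uu.ravel(),vv.ravel()]
    for n in ("scene","top"):
        p=manip.capture(n); cv2.imwrite(f"pics/{n}_l{manip.current_clock():.2f}.png",cv2.resize(p["pixels"][:,:,::-1],(800,600)))
        P=world(p,uv);P=P[~np.isnan(P).any(1)];y,s,o=sl(P).T
        # top faces: upper percentile of slope coordinate, y bands clear of the hand
        for nm,a,b in (("lip",.10,.148),("lipR",-.148,-.12),("mark",.158,.172)):
            m=(y>a)&(y<b)&(o>.010)&(o<.030)&(s>.08)&(s<.24)
            print(n,nm,m.sum(),np.percentile(s[m],[10,50,75,90]).round(4) if m.sum() else None)
E
python3 - <<'E'
from h import *
manip.move_l(pt(YP,.172,.010),vel=.03); st("pushed")
look()
E
```

```text
pushed 10.68 [-0.0202  0.1722  0.0101] F U,N: [-3.37 -0.32]
scene lip 109 [0.1863 0.1901 0.1906 0.1912]
scene lipR 138 [0.1859 0.1892 0.1899 0.1903]
scene mark 37 [0.2066 0.2092 0.2103 0.2107]
top lip 112 [0.1842 0.1889 0.1901 0.1905]
top lipR 63 [0.1848 0.1894 0.1908 0.1913]
top mark 25 [0.2072 0.2101 0.2107 0.2112]
```

```bash
python3 - <<'E'
from h import *
manip.move_l(pt(YP,.1935,.010),vel=.025); manip.pause(.4); st("pushed")
look()
E
```

```text
pushed 12.19 [-0.0203  0.194   0.0102] F U,N: [-0.8  -0.68]
scene lip 96 [0.2083 0.2109 0.2117 0.2124]
scene lipR 147 [0.2076 0.2111 0.2119 0.2125]
scene mark 36 [0.2066 0.2094 0.2101 0.2106]
top lip 110 [0.2066 0.211  0.2121 0.2127]
top lipR 56 [0.2074 0.2108 0.2123 0.213 ]
top mark 26 [0.2065 0.2102 0.2108 0.2116]
```

```bash
python3 - <<'E'
from h import *
manip.move_l(pt(YP,.17,.010),vel=.04); st("down")
manip.move_l(pt(YP,.165,.14),vel=.1); st("out")
look()
E
ls pics
```

```text
down 13.03 [-0.0202  0.1702  0.0101] F U,N: [ 0.32 -0.04]
out 14.48 [-0.0198  0.1646  0.1396] F U,N: [-0.71 -0.97]
scene lip 100 [0.2077 0.2109 0.2115 0.2119]
scene lipR 141 [0.2077 0.2112 0.2117 0.2123]
scene mark 35 [0.2059 0.2088 0.21   0.2107]
top lip 112 [0.2065 0.2109 0.212  0.2125]
top lipR 62 [0.207  0.2109 0.2126 0.2133]
top mark 22 [0.2088 0.2106 0.2111 0.2114]
a.png
scene.png
scene_l10.73.png
scene_l12.24.png
scene_l14.53.png
top.png
top_l10.78.png
top_l12.29.png
top_l14.58.png
```

View pics/scene_l14.53.png

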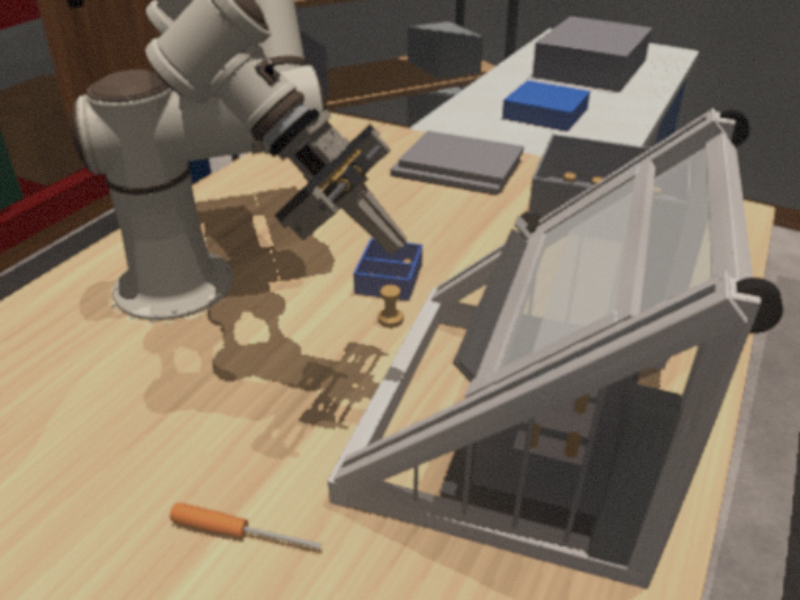

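```bash
python3 - <<'E'
from h import *
manip.job_done(); st("done")
E
```

```text
the job is handed in; nothing more can be done
the job is handed in; nothing more can be done
```

The window is up at the pointer and the job is handed in. I pushed with the closed fingers from beneath the lip at about 25–30 mm/s, with a force of about 3.4 N. Then I lowered the hand clear of the lip and took it back to about 140 mm from the face. That used about 14.6 s of the 35 s.

**Level with the pointer:** with the hand away, depth from both fixed cameras puts the lip's mid-plane at about 0.2075 m up the slope. The pointer's mid-plane is at about 0.208 m, so they agree to about 1 mm (limit 8 mm).

**Pointer and window still:** the pointer read the same before and after the push, within about 1 mm. The lip read the same before and after the hand was removed.

**Bin, screwdriver and terminal:** in the last picture they are at the same pixels as at the start, the bin near (390,268), the terminal (390,305) and the screwdriver (245,525). I judged this by eye and did not measure their final positions.

None of the checks failed or disagreed. The hand-in call gives no verdict.

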